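Pin the stop and hold an angle offcut in the welding jig

ROBOT

A 6-joint arm with a two-finger parallel gripper is mounted at the origin on the work surface. World frame = base frame: x ahead of the robot, y to its left, z up, the work surface at z = 0. Lengths are in m, angles in rad, forces in N, time in s.
With the tool pointing down it reaches from about 0.35 to 0.975 m from the base axis. Payload 7.1 kg.
Tool frame: the origin (TCP) lies midway between the tips of the shut fingers; the grasp point (between the pads) lies 19 mm behind it; z points along the fingers, y is the direction in which the jaws open and shut (so a half turn about z gives the same grasp; the last joint's range is limited). The gripper opens to 88 mm and grips with 3 to 60 N. Pads are 20 mm wide; open, the fingers measure 115 mm over their backs; the gripper's body (75 mm by 178 mm) begins 61 mm behind the grasp point.
Start: joints at [1.228, 0.423, 1.63, -0, 1.089, -0.019], TCP at [0.199, 0.593, 0.223] pointing down, gripper open.
Joint ranges: [-3, 3], [-0.9, 2.11], [0.09, 2.58], [-1.31, 4.45], [0.11, 2.69], [-2.54, 2.54]. Speed limits (rad/s): [2.39, 2.39, 3.01, 3.14, 3.14, 3.14].

INTERFACE

Orientations are given as a unit quaternion [w, x, y, z].
In Python, from plant import env, imaging, workorder gives the robot as it stands.
- The arm moves only by the tool carry_out, never from a script. Its argument "steps" is a list that holds one entry, the list of rows, each a list of 6 numbers: the shift along the tool's x, y, z in cm, then the turn, a rotation vector about the tool's x, y, z in degrees. A call has 1 to 12 rows; each row is the pose to reach, as a shift and turn from the pose commanded when the call began, along the tool's axes at that moment; what a row does not reach only later rows make up. A row lasts 1/10 s, in which the tool goes at most 50 mm and 8.59 degrees, less where a joint would pass 70% of its speed; a pose out of reach is approached as far as the arm can. A call with a gripper value outside its range is refused whole. "gripper" is the gripper command: -1 is shut, 1 is fully open, values between are in proportion, set as the call begins (left out, the last holds). The fingers move at their own pace and stop on an object; the grip force is fixed at half the most. Time passes only in rows, so rows that repeat a pose let the fingers close. It gives the time, the measured TCP pose, the force and the opening at its end, in the units of the state.
- env.get_obs(): the state, without advancing time (a new reading comes with each control period).
- imaging.capture(name): name is "side" or "top"; returns the picture (400x640x3 uint8, red, green, blue); there is no depth.
- imaging.camera_params(name): a dict with "fx", "fy", "cx", "cy" (pixels), "k1" (the pictures are not rectified: a ray, as slopes to the right and down, at radius r is drawn at 1 + k1 r^2 times it, then the intrinsics apply), "rvec" (rotation vector, rad) and "tvec" (3), from world to camera coordinates, as OpenCV has them. Camera axes: x right, y down, z forward; pixel columns grow to the right and rows downward; lengths in m; the calibration is good to about 2 mm. A picture is of the moment at which its call begins. camera_params takes no time and is no camera call.
- workorder.hand_in(): hands the job in, once; it reports no verdict.
The state is a dict: "clock": time; "joint_pos": joint angles; "joint_vel": joint speeds; "tau": joint torques, N m; "tool_pos": TCP position; "tcp_rot": TCP orientation; "force": force on the tool from outside, world axes, zero at the start; "ft_torque": the same for the moment, N m; "width": finger opening in m.
Only numpy, scipy, OpenCV 4.12 (cv2) and the standard library are available. Lean on these libraries where they do the work, as an engineer would, in place of code of your own. Each camera call takes 0.05 s, during which the arm holds its last target.

TASK

Take the yellow-topped stop pin from the rack and push it all the way down into the yellow-ringed hole of the jig, and let go of it. Then bring the angle offcut against it, with its left end touching the pin and its upright leg's back flat on the fence, and press into its inside corner with one firm diagonal push (about 12 N towards the fence and as much down on its flat leg), as if for tacking; finish while still pressing, without letting go. Leave the black-topped pins, the orange clamp and the tape measure where they are.

Things in the scene. Friction and masses are not known exactly. Their poses are not given: they have to be found in the camera images.
- jig: Fixed welding jig on the table. Origin: centre of its underside, on the table; x points square at the fence (away from the robot, turned up to about 20 degrees), y along the fence to the left, z up. Bed: dark steel plate 240 (x) x 320 (y) x 30 mm, top 30 mm above the table. Red strips 12 mm wide run along its near and far edges, below the top.
- bed: The jig's dark steel bed plate, on whose top the offcut lies; same origin and axes as the jig.
- fence: The jig's red upright fence, a bar 30 (x) x 300 (y) x 40 mm high on the bed; same origin and axes as the jig. Its working face looks to the jig's -x and lies 80 mm to +x of the jig's origin; it rises from 30 to 70 mm above the table.
- jig_hole (a point): Centre of the mouth of the round pin hole in the bed's top, marked by a painted yellow ring (35 mm across); 40 mm in front of the fence's face, at jig x = 40, y = 90 mm. 17.5 mm across, with a 2 mm chamfer, 30 mm deep: goes right through to the table; the pin has a little play in it and may lean a few degrees. Axes as the jig.
- fence_foot (a point): Point in the middle of the bottom edge of the fence's working face, level with the bed's top. Axes as the jig.
- angle_web (a point): Point of the loose offcut (see angle) to grip it by: centre of its upright leg, 15 mm above its underside, half-way along and in the middle of the 5 mm thickness. x points out of the upright leg's back, towards the fence (2.5 mm on to the back), y along the offcut to its left end (60 mm), z up.
- angle: Loose offcut of bright grey angle section, 120 mm long, 5 mm thick, flat leg 50 mm wide, upright leg 30 mm high, 0.29 to 0.45 kg. On the bed: one leg lies flat and reaches 50 mm to -x (towards the robot) from the back of the other, which stands upright on the fence side. Origin: middle of the bottom edge of the upright leg's back; axes as angle_web.
- angle_heel_left (a point): Left (+y) end of the bottom edge of the upright leg's back; this end goes against the stop pin.
- angle_heel_right (a point): Right (-y) end of the same edge.
- rack: Fixed wooden pin rack, 170 (x) x 60 (y) x 45 mm high, origin: centre of its underside. Three blind holes 35 mm deep (17.5 mm across), 55 mm apart in a row along its x, hold the three pins upright.
- stop_pin_mid (a point): Stop pin: steel rod 16 mm in diameter, 90 mm long, 0.13 kg, chamfered foot, its upper 35 mm a YELLOW sleeve of the same diameter. Point on its axis, half-way up (45 mm above its foot); z up along the pin. In the rack its foot is 10 mm above the table, its top 100 mm; fully home in the jig its foot is on the table.
- stop_pin_foot (a point): Centre of the stop pin's foot.
- stop_pin: The same pin; origin at the centre of its foot.
- pin_a_mid (a point): Bystander: pin of the same size with a black sleeve, in the rack; point half-way up.
- pin_b_mid (a point): Bystander: another black-sleeved pin in the rack; point half-way up.
- clamp: Bystander: orange C-clamp lying flat on the table to the right of the jig, about 90 x 170 x 18 mm; origin at the centre of its underside.
- tape: Bystander: blue and black tape measure, 68 x 38 x 60 mm, standing on the table on the robot's side of the rack; origin at the centre of its underside.
Mind the look-alikes: they are no part of the job. There is more than one size of the angle; the job needs the largest.

How it is judged:
By the outcome, as a careful person would: the job done as asked, in the order asked, and still so for the second after the job is handed in, while the arm keeps its last pose, push and grip.
It also fails if it takes over 72 s, if anything falls off the work surface, if the arm or the gripper's body presses on something with over 40 N, if the wrist force passes 120 N, or if a joint passes its speed limit or range.

## Working session

There is one attempt and no reset: what is moved stays moved. The work goes in short steps, Python scripts to look and compute and a tool call to move; the robot and the scene stay as the last step left them, time stands still between calls to the robot, and variables do not carry over. Pictures are saved under pics/ and viewed, and the job is handed in when it is done.

Besides the shell and the picture viewer there is one more tool, called after "Emit:" by a JSON object that holds its "api" and its "payload", one argument or row to a line. carry_out: Moves the arm, as the interface text tells. Its arguments: {"type":"object","properties":{"steps":{"type":"array"},"gripper":{"type":"number"}},"required":["steps"]}

```bash
ls; mkdir -p pics; python3 - <<'E'
from plant import env, imaging, workorder
import cv2
print(env.get_obs())
for n in("side","top"):
    p=imaging.camera_params(n);print(n,p)
    cv2.imwrite(f"pics/{n}0.png",imaging.capture(n)[:,:,::-1])
E
```

```text
pics
{'clock': 0.0, 'joint_pos': array([ 1.22801905e+00,  4.23846805e-01,  1.63067635e+00, -1.13911108e-05,
        1.08855522e+00, -1.89954401e-02]), 'joint_vel': array([-4.35571307e-04, -1.43022637e-03, -2.87862220e-03, -1.09157207e-03,
        1.67502848e-04, -1.76113633e-05]), 'tau': array([ 7.85415978e-04, -5.44630337e+01, -2.73665982e+01,  6.44958182e-02,
        2.26736104e-02, -1.12489513e-04]), 'tool_pos': array([0.19864133, 0.59202558, 0.22190332]), 'tcp_rot': array([-1.28680227e-04,  1.61182030e-01,  9.86924415e-01, -7.31649206e-04]), 'force': array([ 0.47895441, -0.06445372, -0.08064969]), 'ft_torque': array([ 0.032916  ,  0.0597496 , -0.00950697]), 'width': 0.08768538137043788}
side {'fx': 360.866473491731, 'fy': 360.866473491731, 'cx': 327.14940351993954, 'cy': 198.19423569634503, 'k1': 0.003487463132310478, 'rvec': array([ 2.06801844, -0.46945453,  0.28224268]), 'tvec': array([-0.48345102,  0.12601403,  0.84954219])}
top {'fx': 445.4137071986481, 'fy': 445.4137071986481, 'cx': 323.56765939770804, 'cy': 200.2434277151479, 'k1': -0.03946451354960064, 'rvec': array([ 2.15064795, -2.12040619,  0.21991694]), 'tvec': array([-0.11231765,  0.51929636,  1.00164081])}
```

View pics/side0.png

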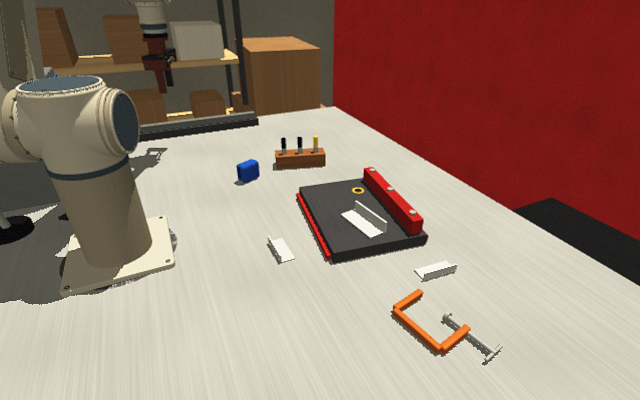

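View pics/top0.png

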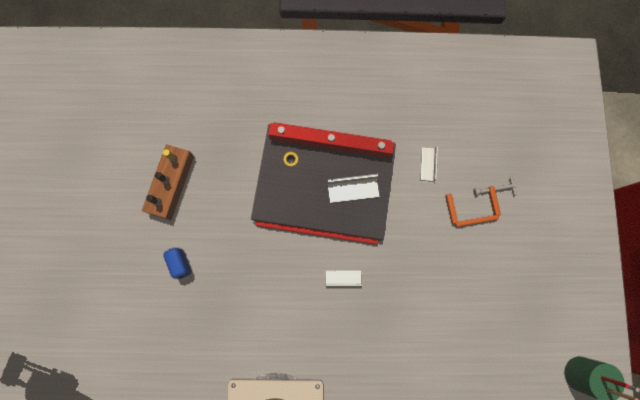

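Candidates. Pins in the top view: yellow-topped (166,153), black (160,177) and (152,199). Angles: on the bed (353,188), and smaller ones at (343,278) and (428,164). I choose the yellow pin and the angle on the bed, and will check both in close crops.

```bash
cat > h.py <<'E'
import numpy as np, cv2
from plant import env, imaging, workorder
from scipy.spatial.transform import Rotation as R
from scipy.optimize import least_squares
P={n:imaging.camera_params(n) for n in("side","top")}
def K(p): return np.array([[p['fx'],0,p['cx']],[0,p['fy'],p['cy']],[0,0,1]])
def D(p): return np.array([p['k1'],0,0,0.])
def proj(n,X):
    p=P[n]; return cv2.projectPoints(np.atleast_2d(np.asarray(X,float)),p['rvec'],p['tvec'],K(p),D(p))[0].reshape(-1,2)
def ray(n,uv):
    p=P[n]; x=cv2.undistortPoints(np.array([[uv]],float),K(p),D(p)).ravel()
    M=cv2.Rodrigues(p['rvec'])[0]; d=M.T@np.array([x[0],x[1],1]); return -M.T@p['tvec'],d/np.linalg.norm(d)
def onz(n,uv,z):
    o,d=ray(n,uv); return o+d*(z-o[2])/d[2]
def tri(us,ut):
    f=lambda X: np.r_[proj('side',X)[0]-us,proj('top',X)[0]-ut]
    r=least_squares(f,onz('top',ut,0.05),x_scale=.1); return r.x,np.abs(r.fun).max()
def crop(im,x0,y0,w,h,s,fn):
    cv2.imwrite(fn,cv2.resize(im[y0:y0+h,x0:x0+w,::-1],None,fx=s,fy=s,interpolation=cv2.INTER_CUBIC))
E
python3 - <<'E'
from h import *
s=imaging.capture('side');t=imaging.capture('top')
np.savez('i0.npz',s=s,t=t)
crop(t,245,115,160,135,5,'pics/c1.png')
crop(s,290,160,145,100,5,'pics/c2.png')
a=cv2.resize(t[140:225,135:200],None,fx=6,fy=6,interpolation=cv2.INTER_CUBIC)
b=cv2.resize(s[125:175,268:333],None,fx=6,fy=6,interpolation=cv2.INTER_CUBIC)
a=a[:510];b=np.vstack([b,np.zeros((210,390,3),np.uint8)])
cv2.imwrite('pics/c3.png',np.hstack([a,b])[:,:,::-1])
E
```

```text
(no output)
```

View pics/c1.png

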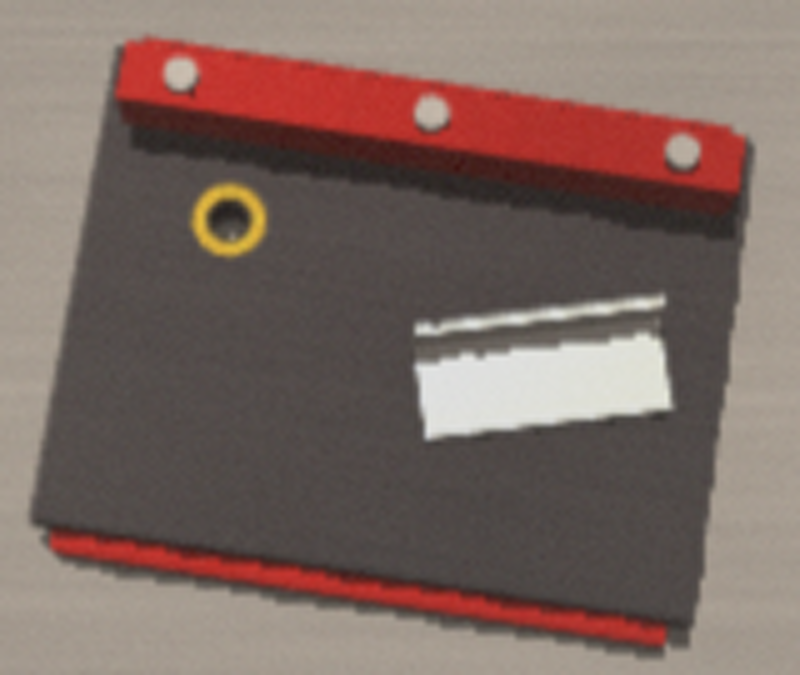

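View pics/c2.png

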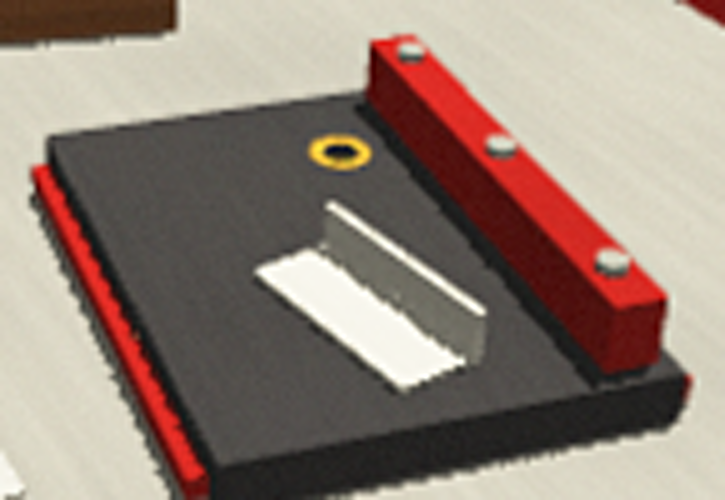

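View pics/c3.png

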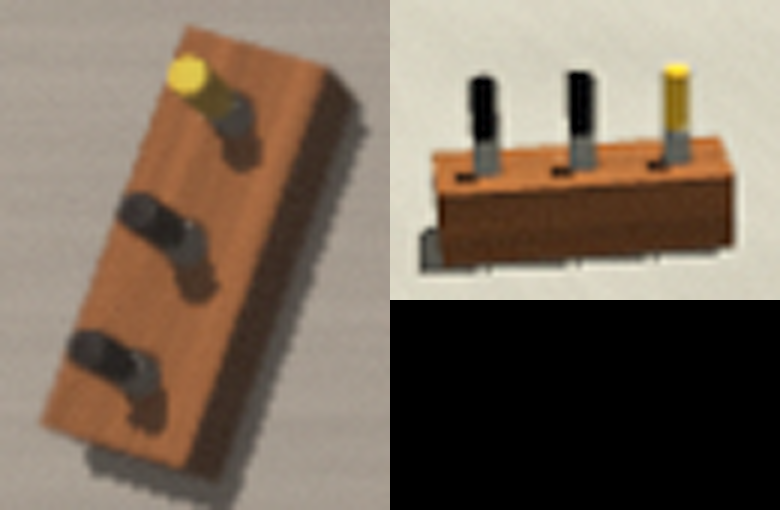

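```bash
cat > fit.py <<'E'
from h import *
def T(x,y,yaw,X):
    c,s=np.cos(yaw),np.sin(yaw);X=np.atleast_2d(X).astype(float)
    return np.c_[x+c*X[:,0]-s*X[:,1],y+s*X[:,0]+c*X[:,1],X[:,2]]
def cp(o,s,pts): return (np.array(pts,float)+.5)/s-.5+np.array(o)
def fit(model_t,uv_t,model_s,uv_s,x0,z=False,both=True):
    def f(q):
        dz=np.array([0,0,q[3]]) if z else 0
        r=[]
        if len(uv_t): r.append((proj('top',T(*q[:3],model_t)+dz)-uv_t).ravel())
        if len(uv_s): r.append((proj('side',T(*q[:3],model_s)+dz)-uv_s).ravel())
        return np.concatenate(r)
    r=least_squares(f,x0,x_scale=.1,loss='soft_l1'); return r.x,f(r.x).reshape(-1,2)
E
cat > m0.py <<'E'
from fit import *
np.set_printoptions(precision=4,suppress=True)
d=np.load('i0.npz');s,t=d['s'],d['t']
def cen(im,x0,y0,x1,y1):
    hsv=cv2.cvtColor(im[y0:y1,x0:x1],cv2.COLOR_RGB2HSV)
    m=((hsv[...,0]>18)&(hsv[...,0]<35)&(hsv[...,1]>130)&(hsv[...,2]>120))
    yy,xx=np.nonzero(m); return np.array([ (xx.min()+xx.max())/2+x0,(yy.min()+yy.max())/2+y0]),np.array([xx.mean()+x0,yy.mean()+y0]),len(xx)
rt=cen(t,275,145,305,175);rs=cen(s,345,180,372,200);print('ring',rt,rs)
X,e=tri(rs[1],rt[1]);print('ring tri',X,e, 'top@.03',onz('top',rt[1],.03),'side@.03',onz('side',rs[1],.03))
J=lambda x,y,z:[x/1e3,y/1e3,z/1e3]
mt=[J(40,90,30),J(-120,160,30),J(-120,-160,30)];
ut=np.vstack([rt[1],cp((245,115),5,[(33,522),(690,625)])])
ms=[J(40,90,30),J(-120,160,30),J(-120,-160,30),J(120,-160,30),J(80,-150,70),J(110,-150,70),J(80,150,70)]
us=np.vstack([rs[1],cp((290,160),5,[(48,137),(212,468),(690,376),(610,297),(665,297),(370,42)])])
for a in ((mt,ut,ms,us),(mt,ut,[],[]),([],[],ms,us)):
    q,r=fit(*a,[.5,0,0,0],z=True);print('jig',q,np.degrees(q[2]));print(r.round(1).tolist())
A=[J(-50,60,5),J(-50,-60,5),J(0,60,30),J(0,-60,30)]
Q=lambda: np.array(A)+[0,0,.03]
ut=cp((245,115),5,[(425,440),(673,410),(415,325),(665,296)])
us=cp((290,160),5,[(255,270),(405,388),(327,202),(486,313)])
for a in ((Q(),ut,Q(),us),(Q(),ut,[],[]),([],[],Q(),us)):
    q,r=fit(*a,[.5,0,0,0],z=True);print('ang',q,np.degrees(q[2]));print(r.round(1).tolist())
# pin top
pt=cp((135,140),6,[(188,75)])[0];ps=cp((268,125),6,[(287+0,0)])
p2=cp((268,125),6,[(676-390,70)])[0]
X,e=tri(p2,pt);print('pin top',X,e,onz('top',pt,.1),onz('side',p2,.1))
for nm,a,b in(('b2',(140,210),(580-390,74)),('b3',(90,350),(483-390,79))):
    X,e=tri(cp((268,125),6,[b])[0],cp((135,140),6,[a])[0]);print(nm,X,e)
E
python3 m0.py
```

```text
ring (array([290. , 158.5]), array([290.3628, 158.5752]), 113) (array([357.5, 190. ]), array([357.4906, 189.9245]), 53)
ring tri [ 0.6257 -0.0229  0.0307] 0.2803955740369588 top@.03 [ 0.6264 -0.023   0.03  ] side@.03 [ 0.6254 -0.0218  0.03  ]
jig [ 0.5725 -0.1063 -0.1464 -0.0002] -8.385374027625593
[[0.0, 0.5], [-1.4, -0.4], [0.2, 0.5], [0.2, 0.3], [-0.5, -0.4], [0.5, -0.3], [-0.7, -0.3], [0.7, 2.3], [0.9, 0.2], [-0.3, -0.5]]
jig [ 0.5743 -0.1068 -0.1412 -0.0073] -8.090625700290861
[[0.3, 0.8], [-0.5, -0.4], [0.2, -0.3]]
jig [ 0.5737 -0.104  -0.1492 -0.0018] -8.550811769869275
[[0.2, 0.3], [-0.3, -0.5], [0.3, -0.5], [-1.1, -0.3], [0.3, 2.3], [0.5, 0.2], [-0.2, -0.4]]
ang [ 0.5756 -0.1723  0.1409 -0.0001] 8.074823041271415
[[0.1, 0.1], [-0.1, 0.0], [-0.3, 0.5], [-0.1, 0.2], [-0.0, 0.1], [-0.2, -0.1], [1.3, 0.1], [0.4, -0.4]]
ang [ 0.5759 -0.1726  0.136   0.0008] 7.790438781222882
[[0.1, -0.2], [0.0, -0.1], [-0.2, 0.1], [0.1, 0.1]]
ang [ 0.5758 -0.1699  0.1558 -0.0016] 8.929500493255805
[[-0.5, 0.4], [-0.2, -0.1], [0.6, 0.2], [0.2, -0.5]]
pin top [0.6171 0.2574 0.0993] 0.16855626875377538 [0.6172 0.2571 0.1   ] [0.6157 0.2557 0.1   ]
b2 [0.5638 0.2709 0.1006] 0.1599174676749726
b3 [0.5102 0.285  0.101 ] 0.0850708409899994
```

The crops show the yellow pin at the far end of the rack and the ring at top (290.4,158.6). The angle on the bed fits the 120 x 50 mm model to within about 1 px, so it is the largest. Triangulated heights: pin top 99 mm, ring 31 mm. Next I move above the pin.

```bash
cat > go.py <<'E'
from h import *
np.set_printoptions(precision=2,suppress=True)
def go(pos,head,tilt=None):
    o=env.get_obs();w,x,y,z=o['tcp_rot'];R0=R.from_quat([x,y,z,w])
    h=np.radians(head);Y=np.array([np.cos(h),np.sin(h),0]);Z=np.array([0,0,-1.]);X=np.cross(Y,Z)
    R1=R.from_matrix(np.c_[X,Y,Z])
    if tilt is not None: R1=R.from_rotvec(np.radians(tilt))*R1
    print('clock',o['clock'],'pos',o['tool_pos']*1e3,'F',o['force'],'w',o['width']*1e3)
    print('shift cm',R0.inv().apply(np.array(pos)-o['tool_pos'])*100,'turn',np.degrees((R0.inv()*R1).as_rotvec()))
E
python3 -c "
from go import *
go([.6168,.2572,.15],75.5)"
```

```text
clock 0.2 pos [198.73 592.21 222.21] F [ 0.29  0.03 -0.79] w 87.94616619868044
shift cm [-50.29 -18.45   7.24] turn [-0.05 -0.   -4.05]
```

Emit:
{"api": "carry_out", "payload": {
  "steps": [
    [[-2, -0.8, 0, 0, 0, -0.5], [-6, -2.2, 0.2, 0, 0, -1], [-10.5, -3.8, 0.5, 0, 0, -2], [-15, -5.5, 1, 0, 0, -3], [-19.5, -7.1, 1.5, 0, 0, -4], [-24, -8.8, 2, 0, 0, -4], [-28.5, -10.4, 2.5, 0, 0, -4], [-33, -12.1, 3, 0, 0, -4], [-37.5, -13.8, 3.5, 0, 0, -4], [-42, -15.4, 4, 0, 0, -4], [-46.5, -17, 4.5, 0, 0, -4], [-49, -18, 5, 0, 0, -4]]
  ],
  "gripper": 1
}}

```text
clock: 1.4
tool_pos: [0.6087, 0.2635, 0.1723]
tcp_rot: [0.0, 0.128, 0.992, -0.0]
force: [-0.7, 1.3, 0.5]
width: 0.088
```

```bash
python3 -c "
from go import *
go([.6168,.2572,.067],75.5)"
```

```text
clock 1.4 pos [608.69 263.45 172.35] F [-0.75  1.29  0.53] w 87.97239859912567
shift cm [-0.93 -0.4  10.54] turn [ 0.    0.05 -0.18]
```

Emit:
{"api": "carry_out", "payload": {
  "steps": [
    [[-0.6, -0.3, 1, 0, 0, 0], [-1.1, -0.4, 2.5, 0, 0, 0], [-1.1, -0.4, 4, 0, 0, 0], [-1.1, -0.4, 4.5, 0, 0, 0], [-1.1, -0.4, 4.5, 0, 0, 0], [-1.1, -0.4, 4.5, 0, 0, 0]]
  ]
}}

```text
clock: 2.0
tool_pos: [0.6152, 0.2602, 0.1278]
tcp_rot: [-0.0, 0.126, 0.992, 0.0]
force: [0.4, -0.1, 0.6]
width: 0.0879
```

```bash
python3 -c "
from go import *
go([.6168,.2572,.067],75.5)
t=imaging.capture('top');s=imaging.capture('side')
a=cv2.resize(t[120:220,110:230],None,fx=4,fy=4,interpolation=2);b=cv2.resize(s[90:190,250:330],None,fx=4,fy=4,interpolation=2)
cv2.imwrite('pics/g1.png',np.hstack([a,b])[:,:,::-1])"
```

```text
clock 2.0 pos [615.25 260.21 127.78] F [ 0.35 -0.05  0.64] w 87.90530963948683
shift cm [-0.23 -0.25  6.08] turn [ 0.   -0.    0.02]
```

View pics/g1.png

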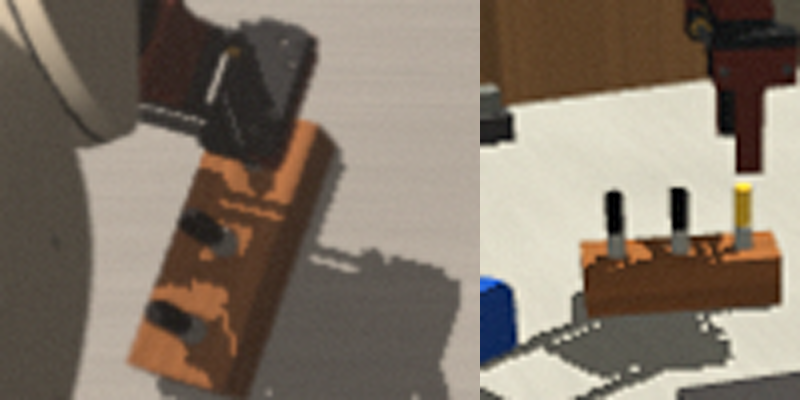

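The gripper stands over the yellow pin: pin at crop (743,190), finger at (750,170). I descend and close.

Emit:
{"api": "carry_out", "payload": {
  "steps": [
    [[-0.2, -0.2, 1, 0, 0, 0], [-0.2, -0.25, 2.5, 0, 0, 0], [-0.2, -0.25, 4, 0, 0, 0], [-0.2, -0.25, 5.5, 0, 0, 0], [-0.2, -0.25, 6, 0, 0, 0], [-0.2, -0.25, 6, 0, 0, 0]]
  ]
}}

```text
clock: 2.7
tool_pos: [0.6162, 0.256, 0.0659]
tcp_rot: [-0.001, 0.127, 0.992, -0.001]
force: [-0.3, -0.2, 0.5]
width: 0.0876
```

```bash
python3 -c "
from go import *
go([.6168,.2572,.067],75.5)
t=imaging.capture('top');s=imaging.capture('side')
a=cv2.resize(t[120:220,110:230],None,fx=4,fy=4,interpolation=2);b=cv2.resize(s[90:190,250:330],None,fx=4,fy=4,interpolation=2)
cv2.imwrite('pics/g2.png',np.hstack([a,b])[:,:,::-1])"
```

```text
clock 2.7 pos [616.18 256.02  65.93] F [-0.25 -0.24  0.5 ] w 87.60864349363787
shift cm [-0.03  0.13 -0.11] turn [-0.09 -0.12 -0.06]
```

View pics/g2.png

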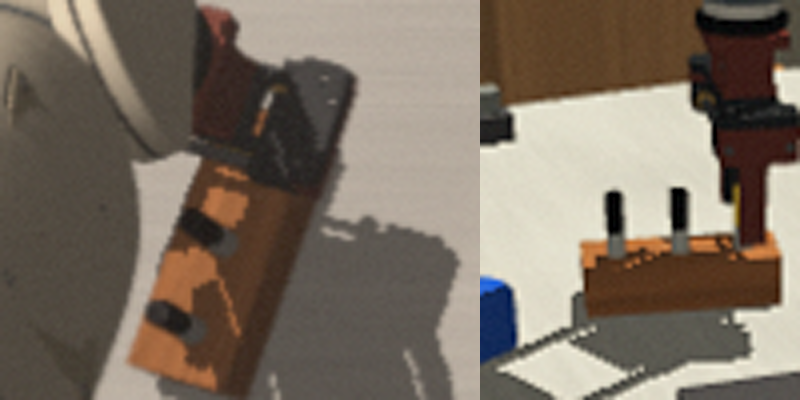

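The fingers straddle the pin, with the yellow just visible left of the near finger at (738,215). I close.

Emit:
{"api": "carry_out", "payload": {
  "steps": [
    [[0, 0.1, 0, 0, 0, 0], [0, 0.1, 0, 0, 0, 0], [0, 0.1, 0, 0, 0, 0], [0, 0.1, 0, 0, 0, 0], [0, 0.1, 0, 0, 0, 0], [0, 0.1, 0, 0, 0, 0], [0, 0.1, 0, 0, 0, 0], [0, 0.1, 0, 0, 0, 0]]
  ],
  "gripper": -1
}}

```text
clock: 3.6
tool_pos: [0.6173, 0.2574, 0.0677]
tcp_rot: [-0.0, 0.127, 0.992, -0.0]
force: [-0.0, -0.5, -0.6]
width: 0.0272
```

Emit:
{"api": "carry_out", "payload": {
  "steps": [
    [[0, 0, 0, 0, 0, 0], [0, 0, 0, 0, 0, 0], [0, 0, 0, 0, 0, 0], [0, 0, 0, 0, 0, 0]]
  ]
}}

```text
clock: 4.0
tool_pos: [0.6173, 0.2574, 0.0677]
tcp_rot: [-0.0, 0.127, 0.992, -0.0]
force: [-0.2, -0.3, -0.1]
width: 0.0155
```

```bash
python3 -c "
from go import *
for i in range(3):go([.6168,.2572,.14],75.5)"
```

```text
clock 4.0 pos [617.26 257.41  67.67] F [-0.15 -0.28 -0.13] w 15.477527321693891
shift cm [ 0.04 -0.03 -7.23] turn [-0.   -0.   -0.05]
clock 4.0 pos [617.26 257.41  67.67] F [-0.15 -0.28 -0.13] w 15.477527321693891
shift cm [ 0.04 -0.03 -7.23] turn [-0.   -0.   -0.05]
clock 4.0 pos [617.26 257.41  67.67] F [-0.15 -0.28 -0.13] w 15.477527321693891
shift cm [ 0.04 -0.03 -7.23] turn [-0.   -0.   -0.05]
```

Emit:
{"api": "carry_out", "payload": {
  "steps": [
    [[0, 0, -0.5, 0, 0, 0], [0, 0, -1.5, 0, 0, 0], [0, 0, -3, 0, 0, 0], [0, 0, -4.5, 0, 0, 0], [0, 0, -5.5, 0, 0, 0], [0, 0, -6, 0, 0, 0], [0, 0, -6, 0, 0, 0]]
  ]
}}

```text
clock: 4.7
tool_pos: [0.6178, 0.2576, 0.129]
tcp_rot: [0.001, 0.127, 0.992, 0.0]
force: [0.7, 1.5, -1.5]
width: 0.0155
```

```bash
python3 -c "
from go import *
go([.6260,-.0229,.1177],81.6)"
```

```text
clock 4.7 pos [617.81 257.58 128.98] F [ 0.72  1.45 -1.51] w 15.477115546847896
shift cm [ -7.84 -26.94   1.11] turn [ 0.06  0.09 -6.15]
```

Emit:
{"api": "carry_out", "payload": {
  "steps": [
    [[-0.6, -2, 0, 0, 0, -0.5], [-1.7, -6, 0, 0, 0, -1.5], [-2.9, -10, 0.2, 0, 0, -2.5], [-4, -14, 0.5, 0, 0, -3.5], [-5.2, -18, 0.8, 0, 0, -5], [-6.4, -22, 1.1, 0, 0, -6.1], [-7.3, -25, 1.1, 0, 0, -6.1], [-7.7, -26.5, 1.1, 0, 0, -6.1], [-7.8, -26.9, 1.1, 0, 0, -6.1], [-7.8, -26.9, 1.1, 0, 0, -6.1], [-7.8, -26.9, 1.1, 0, 0, -6.1]]
  ]
}}

```text
clock: 5.8
tool_pos: [0.6252, -0.0212, 0.1166]
tcp_rot: [-0.0, 0.073, 0.997, 0.0]
force: [-0.8, 0.2, -1.9]
width: 0.0151
```

```bash
python3 -c "
from go import *
go([.6260,-.0229,.1177],81.6)
t=imaging.capture('top');s=imaging.capture('side')
np.savez('i1.npz',s=s,t=t)
a=cv2.resize(t[110:210,240:360],None,fx=4,fy=4,interpolation=2);b=cv2.resize(s[130:230,320:400],None,fx=4,fy=4,interpolation=2)
cv2.imwrite('pics/g3.png',np.hstack([a,b])[:,:,::-1])"
```

```text
clock 5.8 pos [625.18 -21.25 116.63] F [-0.79  0.19 -1.88] w 15.132040024610204
shift cm [-0.11 -0.15 -0.11] turn [ 0.02 -0.01  0.01]
```

View pics/g3.png

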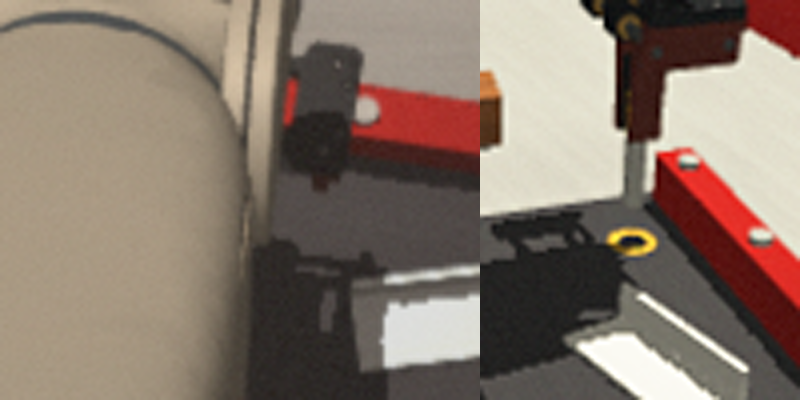

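```bash
python3 -c "
from go import *
s=np.load('i1.npz')['s']
for r in (168,170,172,174,176,178,180,182):print(r,s[r,348:370].mean(1).astype(int))
print(proj('side',[[.6252,-.0212,.0589],[.6252,-.0212,.07],[.6252,-.0212,.08],[.6260,-.0229,.03],[.626,-.0229,.06],[.636,-.0229,.06],[.626,-.0129,.06]]))
"
```

```text
168 [215 213 212 215 216 216 218 200 119  90  99 101  91 153 228 196 122 112
  98  99  99 115]
170 [215 216 214 212 212 214 218 193 103  87  97 101  96 155 229 191  25  54
  94 107 103 123]
172 [213 217 214 217 213 215 217 190 102  93  98  97 102 167 223 179  29  37
  37  63 100 101]
174 [214 213 214 215 215 218 219 191  79  97 100  95 107 174 212 145  31  40
  40  37  39  66]
176 [218 216 218 215 218 218 221 192  84  98 100  97 120 189 214 137  32  41
  42  42  37  38]
178 [222 222 221 217 214 207 198 142  89  94 101  96 100 108  89  47  37  40
  40  40  42  39]
180 [ 94  74  76  75  75  75  76  82  92 101 102 100  87  71  56  35  39  43
  41  40  39  36]
182 [83 81 82 85 84 83 82 83 83 84 85 80 70 44 24 32 30 36 38 43 40 39]
[[357.86 181.12]
 [358.08 177.71]
 [358.27 174.6 ]
 [357.85 190.05]
 [358.42 180.98]
 [361.42 180.3 ]
 [356.69 179.51]]
```

The side view shows the pin axis at u≈358.1 (predicted 358.3) and the ring centre at 357.5 (predicted 357.9), so they agree within a millimetre. I correct and descend into the mouth.

Emit:
{"api": "carry_out", "payload": {
  "steps": [
    [[-0.1, -0.15, 0.5, 0, 0, 0], [-0.1, -0.15, 1.5, 0, 0, 0], [-0.1, -0.15, 2.2, 0, 0, 0], [-0.1, -0.15, 2.2, 0, 0, 0], [-0.1, -0.15, 2.2, 0, 0, 0]]
  ]
}}

```text
clock: 6.4
tool_pos: [0.6257, -0.0242, 0.0941]
tcp_rot: [-0.001, 0.074, 0.997, -0.0]
force: [0.0, -0.2, -1.7]
width: 0.0154
```

```bash
python3 -c "
from go import *
go([.6260,-.0229,.0577],81.6)
s=imaging.capture('side')
crop(s,320,140,80,80,6,'pics/g4.png')"
```

```text
clock 6.4 pos [625.68 -24.17  94.12] F [ 0.03 -0.21 -1.71] w 15.39715721315331
shift cm [-0.02  0.13  3.64] turn [-0.   -0.06 -0.05]
```

View pics/g4.png

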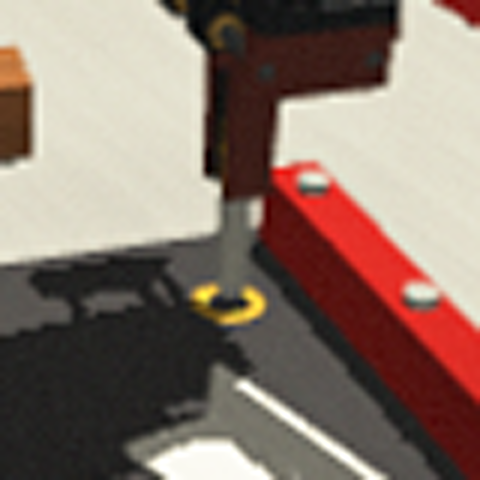

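```bash
python3 -c "
from go import *
go([.6260,-.0229,.0577],81.6)
s=imaging.capture('side')
for r in (176,178,180,182,184,186,188):print(r,s[r,348:370].mean(1).astype(int))
o=env.get_obs()['tool_pos'];a=o-[0,0,.0577]
print(proj('side',[a+[0,0,z] for z in (0,.01,.02)]),proj('side',[.6260,-.0229,.03]))
h=cv2.cvtColor(s,cv2.COLOR_RGB2HSV)[180:200,345:372]
m=(h[...,0]>18)&(h[...,0]<35)&(h[...,1]>130)&(h[...,2]>120)
yy,xx=np.nonzero(m);print(xx.min()+345,xx.max()+345,yy.min()+180,yy.max()+180)
"
```

```text
clock 6.45 pos [625.97 -24.22  94.53] F [-1.06 -0.73 -2.02] w 15.472208444436784
shift cm [0.02 0.13 3.68] turn [-0.   -0.01 -0.05]
176 [218 217 215 217 215 216 217 209 159  82  93  99  90 139 192 138  31  43
  39  41  40  35]
178 [221 223 221 215 212 207 206 192 143  90  98 100 100 100  99  48  37  39
  40  42  42  38]
180 [ 94  75  76  75  75  77  78  78  82  94 101 102  96  88  55  29  41  40
  41  41  40  40]
182 [ 72  84  85  87  85  86  84  82  85  96 100  98  97  75  28  26  34  36
  43  40  40  41]
184 [ 85  82  81  82  86  85  81  86  89  95  98 100  95  86  73  41  32  34
  34  37  37  40]
186 [ 47  78  87  86  83  82  80  81  86  96  99 101  92  87  82  83  78  45
  32  31  35  38]
188 [ 31  30  56  88 129 170 178 174 117  89  98  91 122 160 137  93  80  83
  71  30  30  34]
[[358.26 188.13]
 [358.45 185.12]
 [358.65 182.08]] [[357.85 190.05]]
352 363 187 193
```

Pin and ring show the same -0.35 px bias, so the target stands. I shift +0.13 cm in tool y and go down.

Emit:
{"api": "carry_out", "payload": {
  "steps": [
    [[0, 0.13, 0.1, 0, 0, 0], [0, 0.13, 0.3, 0, 0, 0], [0, 0.13, 0.6, 0, 0, 0], [0, 0.13, 0.9, 0, 0, 0], [0, 0.13, 1.1, 0, 0, 0], [0, 0.13, 1.1, 0, 0, 0]]
  ]
}}

```text
clock: 7.1
tool_pos: [0.6259, -0.023, 0.0832]
tcp_rot: [-0.0, 0.074, 0.997, -0.0]
force: [-0.0, 0.1, -1.1]
width: 0.0156
```

The foot is 4 mm inside the mouth with no contact force. I continue down.

Emit:
{"api": "carry_out", "payload": {
  "steps": [
    [[0, 0, 0.3, 0, 0, 0], [0, 0, 0.8, 0, 0, 0], [0, 0, 1.4, 0, 0, 0], [0, 0, 2, 0, 0, 0], [0, 0, 2.3, 0, 0, 0], [0, 0, 2.3, 0, 0, 0]]
  ]
}}

```text
clock: 7.7
tool_pos: [0.6257, -0.0229, 0.0599]
tcp_rot: [-0.001, 0.074, 0.997, -0.0]
force: [0.4, 0.4, -1.6]
width: 0.0154
```

Emit:
{"api": "carry_out", "payload": {
  "steps": [
    [[0, 0, 0.1, 0, 0, 0], [0, 0, 0.2, 0, 0, 0], [0, 0, 0.3, 0, 0, 0], [0, 0, 0.4, 0, 0, 0], [0, 0, 0.4, 0, 0, 0]]
  ]
}}

```text
clock: 8.2
tool_pos: [0.6266, -0.023, 0.0576]
tcp_rot: [0.0, 0.074, 0.997, -0.0]
force: [-0.3, 0.4, 5.1]
width: 0.0155
```

The pin bottomed at TCP z 57.6 mm, as predicted, with about 7 N reaction. I release.

Emit:
{"api": "carry_out", "payload": {
  "steps": [
    [[0, 0, 0, 0, 0, 0], [0, 0, 0, 0, 0, 0], [0, 0, 0, 0, 0, 0], [0, 0, 0, 0, 0, 0], [0, 0, 0, 0, 0, 0], [0, 0, 0, 0, 0, 0], [0, 0, 0, 0, 0, 0]]
  ],
  "gripper": 0
}}

```text
clock: 8.9
tool_pos: [0.6262, -0.0229, 0.0567]
tcp_rot: [-0.0, 0.074, 0.997, 0.0]
force: [-0.0, 0.1, 0.7]
width: 0.0439
```

Emit:
{"api": "carry_out", "payload": {
  "steps": [
    [[0, 0, -0.5, 0, 0, 0], [0, 0, -2, 0, 0, 0], [0, 0, -4, 0, 0, 0], [0, 0, -5.5, 0, 0, 0], [0, 0, -6, 0, 0, 0], [0, 0, -6, 0, 0, 0]]
  ]
}}

```text
clock: 9.5
tool_pos: [0.6269, -0.023, 0.1181]
tcp_rot: [0.001, 0.074, 0.997, 0.0]
force: [0.4, 0.0, -0.0]
width: 0.0441
```

```bash
python3 -c "
from go import *
go([.5731,-.1727,.08],8.1)
print(env.get_obs()['joint_pos'])
s=imaging.capture('side')
crop(s,300,130,130,120,5,'pics/g5.png')"
```

```text
clock 9.5 pos [626.87 -22.98 118.09] F [ 0.41  0.04 -0.02] w 44.09001521797688
shift cm [  3.13 -15.6    3.8 ] turn [ 0.1   0.11 73.45]
[-0.06  0.55  1.69  0.    0.89 -1.48]
```

View pics/g5.png

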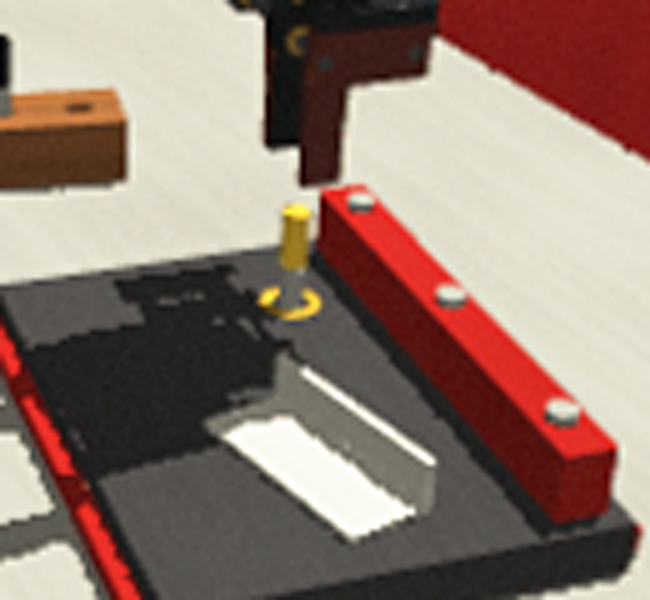

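The pin stands upright in the ring, its top at crop (297,212), i.e. pixel (359,172). I move over the offcut.

Emit:
{"api": "carry_out", "payload": {
  "steps": [
    [[0.2, -1, 0, 0, 0, 8], [0.7, -3.5, 0, 0, 0, 16], [1.3, -6.5, 0.2, 0, 0, 24], [1.9, -9.5, 0.7, 0, 0, 32], [2.5, -12.5, 1.2, 0, 0, 40], [2.9, -14.5, 1.7, 0, 0, 48], [3.1, -15.6, 2.2, 0, 0, 56], [3.1, -15.6, 2.6, 0, 0, 64], [3.1, -15.6, 2.8, 0, 0, 72], [3.1, -15.6, 2.8, 0, 0, 73.4], [3.1, -15.6, 2.8, 0, 0, 73.4], [3.1, -15.6, 2.8, 0, 0, 73.4]]
  ]
}}

```text
clock: 10.75
tool_pos: [0.5725, -0.1726, 0.0885]
tcp_rot: [-0.0, 0.654, 0.757, -0.0]
force: [0.1, 0.3, 0.8]
width: 0.044
```

```bash
python3 -c "
from go import *
go([.5731,-.1727,.041],8.1)
print(proj('side',[.626,-.0229,.09]))
s=imaging.capture('side');t=imaging.capture('top');np.savez('i2.npz',s=s,t=t)
a=cv2.resize(t[115:240,250:400],None,fx=5,fy=5,interpolation=2)
cv2.imwrite('pics/g6t.png',a[:,:,::-1])
crop(s,300,130,130,120,5,'pics/g6.png')"
```

```text
clock 10.75 pos [ 572.47 -172.55   88.46] F [0.09 0.26 0.79] w 44.037070666100455
shift cm [-0.02  0.06  4.75] turn [-0.02 -0.01  0.21]
[[359.01 171.65]]
```

View pics/g6.png

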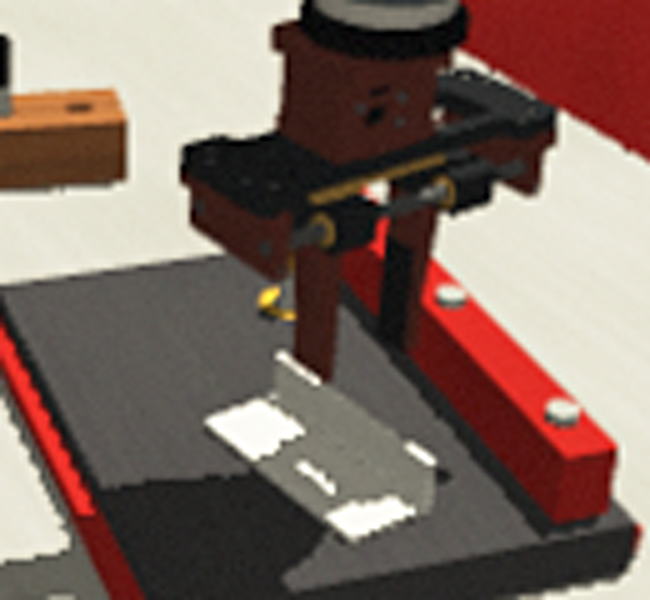

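View pics/g6t.png

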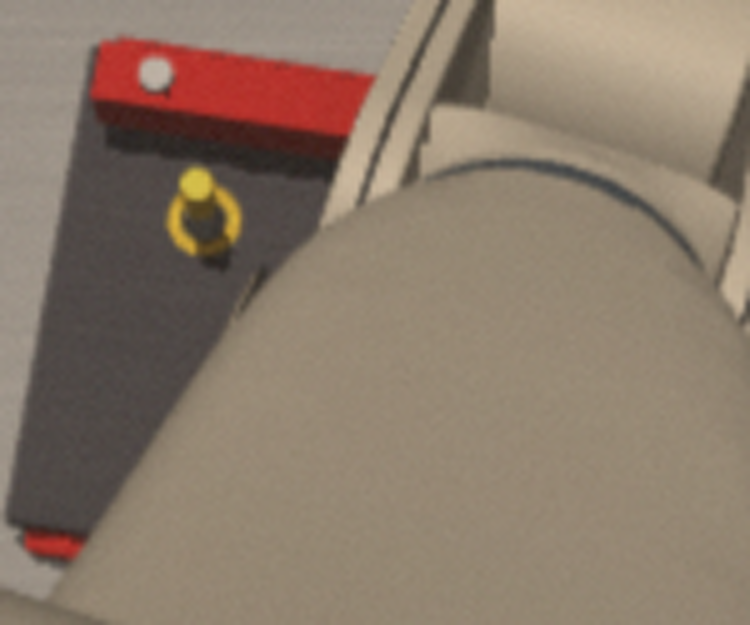

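The pin's top is within 0.7 px of the fully-home prediction. The jaws straddle the upright leg, so I descend and grip.

Emit:
{"api": "carry_out", "payload": {
  "steps": [
    [[0, 0.05, 0.7, 0, 0, 0.2], [0, 0.05, 2, 0, 0, 0.2], [0, 0.05, 3.3, 0, 0, 0.2], [0, 0.05, 4.3, 0, 0, 0.2], [0, 0.05, 4.7, 0, 0, 0.2], [0, 0.05, 4.7, 0, 0, 0.2]]
  ]
}}

```text
clock: 11.45
tool_pos: [0.5724, -0.1724, 0.0405]
tcp_rot: [-0.001, 0.656, 0.754, -0.0]
force: [0.2, -0.9, 0.1]
width: 0.0441
```

Emit:
{"api": "carry_out", "payload": {
  "steps": [
    [[0, 0, 0, 0, 0, 0], [0, 0, 0, 0, 0, 0], [0, 0, 0, 0, 0, 0], [0, 0, 0, 0, 0, 0], [0, 0, 0, 0, 0, 0], [0, 0, 0, 0, 0, 0], [0, 0, 0, 0, 0, 0], [0, 0, 0, 0, 0, 0]]
  ],
  "gripper": -1
}}

```text
clock: 12.25
tool_pos: [0.5733, -0.1727, 0.0419]
tcp_rot: [0.0, 0.656, 0.754, 0.0]
force: [-0.8, -0.1, 3.0]
width: 0.0049
```

```bash
python3 -c "
from go import *
go([.5731,-.1727,.041],8.1)
s=imaging.capture('side')
crop(s,300,130,130,120,5,'pics/g7.png')"
```

```text
clock 12.25 pos [ 573.26 -172.68   41.94] F [-0.85 -0.07  3.04] w 4.94921752795546
shift cm [-0.   -0.02  0.09] turn [ 0.02  0.01 -0.16]
```

View pics/g7.png

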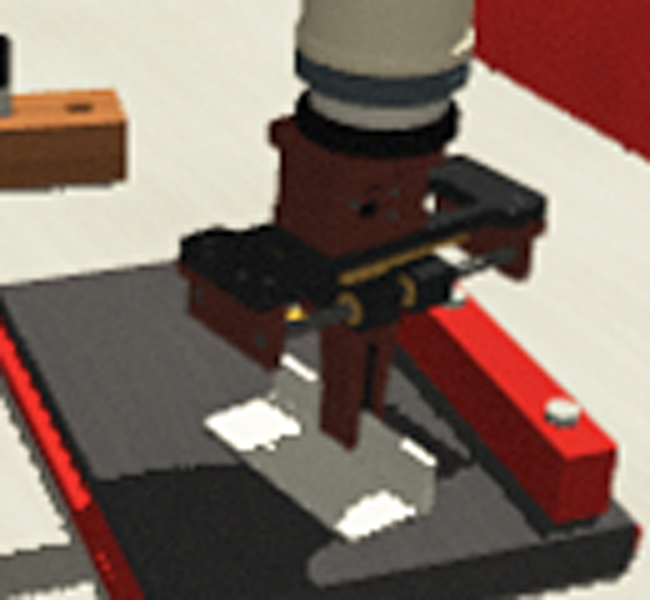

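Gripped at 4.9 mm (one leg's thickness). I lift, turn and carry it next to the pin, leaving room for the back finger at the fence.

Emit:
{"api": "carry_out", "payload": {
  "steps": [
    [[0, 0, -0.3, 0, 0, 0], [0, 0, -0.8, 0, 0, 0], [0, 0, -1, 0, 0, 0], [0, 0, -1, 0, 0, 0]]
  ]
}}

```text
clock: 12.7
tool_pos: [0.5731, -0.1726, 0.0519]
tcp_rot: [0.0, 0.656, 0.754, 0.0]
force: [0.1, 0.0, -5.2]
width: 0.0046
```

```bash
python3 -c "
from go import *
go([.629,-.0951,.052],-8.3)
s=imaging.capture('side')
crop(s,300,130,130,120,5,'pics/g8.png')"
```

```text
clock 12.7 pos [ 573.15 -172.65   51.92] F [ 0.08  0.01 -5.18] w 4.624257833595483
shift cm [ 6.91  6.6  -0.01] turn [ 0.02  0.01 16.25]
```

View pics/g8.png

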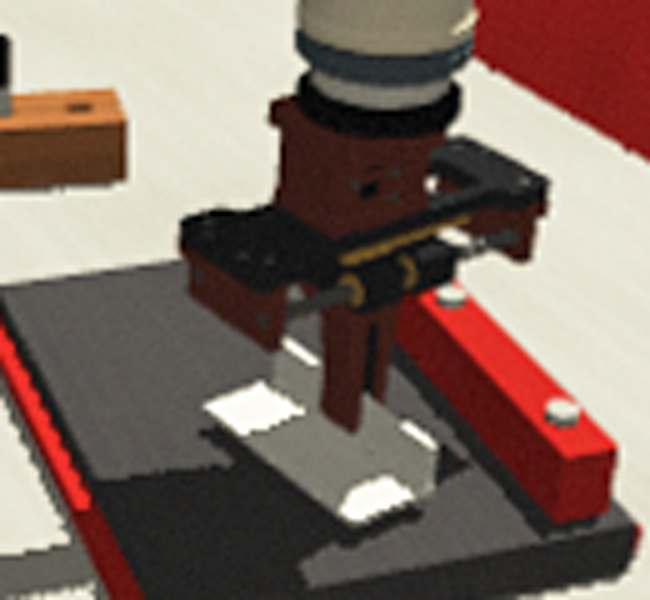

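The offcut is lifted level, with its shadow visible below it. I carry it over.

Emit:
{"api": "carry_out", "payload": {
  "steps": [
    [[0.3, 0.3, 0, 0, 0, 3], [1, 1, 0, 0, 0, 7], [2, 2, 0, 0, 0, 11], [3.2, 3.2, 0, 0, 0, 15], [4.4, 4.4, 0, 0, 0, 16.2], [5.5, 5.5, 0, 0, 0, 16.2], [6.3, 6.2, 0, 0, 0, 16.2], [6.7, 6.5, 0, 0, 0, 16.2], [6.7, 6.6, 0, 0, 0, 16.2], [6.7, 6.6, 0, 0, 0, 16.2]]
  ]
}}

```text
clock: 13.75
tool_pos: [0.6289, -0.0973, 0.0515]
tcp_rot: [-0.0, 0.756, 0.654, -0.0]
force: [-0.4, 0.4, -4.3]
width: 0.0049
```

```bash
python3 -c "
from go import *
go([.629,-.0951,.042],-8.3)
s=imaging.capture('side');t=imaging.capture('top')
crop(t,245,115,150,120,5,'pics/g9t.png')
crop(s,300,130,130,120,5,'pics/g9.png')"
```

```text
clock 13.75 pos [628.89 -97.34  51.54] F [-0.45  0.4  -4.33] w 4.938887659392945
shift cm [ 0.22 -0.02  0.95] turn [-0.02  0.01  0.06]
```

View pics/g9.png

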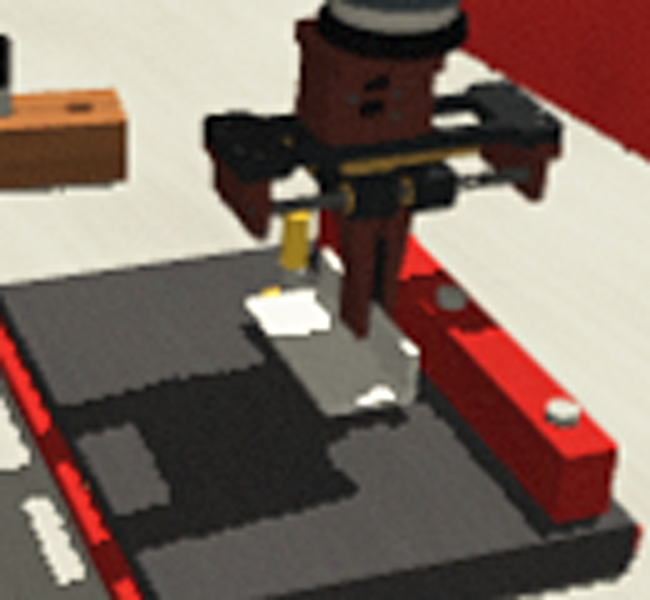

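View pics/g9t.png

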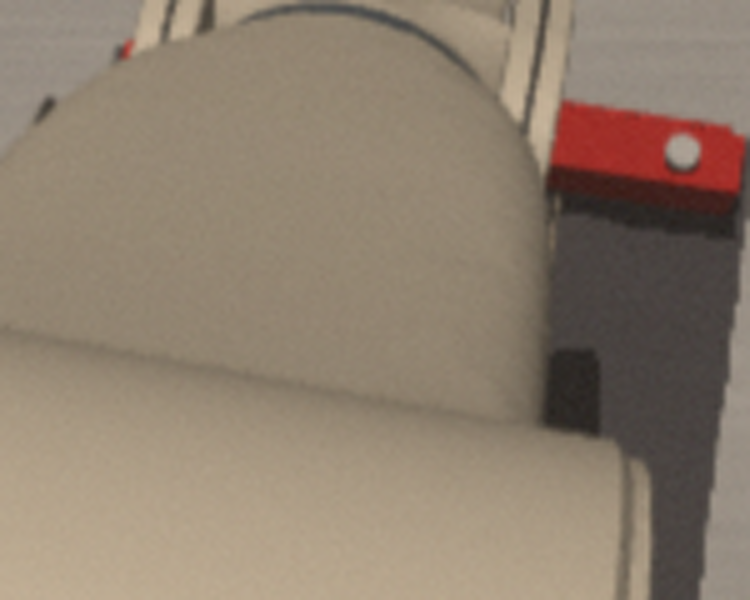

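Aligned with the fence and about 5 mm short of the pin. I lower it onto the bed.

Emit:
{"api": "carry_out", "payload": {
  "steps": [
    [[0, 0, 0.3, 0, 0, 0], [0, 0, 0.7, 0, 0, 0], [0, 0, 0.95, 0, 0, 0], [0, 0, 1.05, 0, 0, 0], [0, 0, 1.05, 0, 0, 0]]
  ]
}}

```text
clock: 14.35
tool_pos: [0.6289, -0.0973, 0.0419]
tcp_rot: [-0.0, 0.756, 0.654, -0.0]
force: [-4.1, -0.7, 5.8]
width: 0.0046
```

Emit:
{"api": "carry_out", "payload": {
  "steps": [
    [[0.1, 0, 0, 0, 0, 0], [0.2, 0, 0, 0, 0, 0], [0.3, 0, 0, 0, 0, 0], [0.3, 0, 0, 0, 0, 0]]
  ]
}}

```text
clock: 14.75
tool_pos: [0.6303, -0.0948, 0.0419]
tcp_rot: [0.001, 0.756, 0.654, 0.0]
force: [-1.5, -2.8, 5.5]
width: 0.0046
```

Emit:
{"api": "carry_out", "payload": {
  "steps": [
    [[0.1, 0, 0, 0, 0, 0], [0.2, 0, 0, 0, 0, 0], [0.2, 0, 0, 0, 0, 0]]
  ]
}}

```text
clock: 15.05
tool_pos: [0.6309, -0.0927, 0.042]
tcp_rot: [0.001, 0.756, 0.654, 0.0]
force: [-1.1, -4.4, 5.8]
width: 0.0048
```

Emit:
{"api": "carry_out", "payload": {
  "steps": [
    [[0.1, 0, 0, 0, 0, 0], [0.1, 0, 0, 0, 0, 0], [0.1, 0, 0, 0, 0, 0]]
  ]
}}

```text
clock: 15.35
tool_pos: [0.631, -0.0918, 0.0419]
tcp_rot: [0.001, 0.756, 0.654, 0.0]
force: [-0.6, -4.0, 5.3]
width: 0.0047
```

```bash
python3 -c "
from go import *
go([.629,-.0951,.042],-8.3)
s=imaging.capture('side')
crop(s,330,150,80,80,7,'pics/g10.png')"
```

```text
clock 15.35 pos [631.02 -91.79  41.92] F [-0.59 -3.95  5.3 ] w 4.706926005461497
shift cm [-0.36 -0.15 -0.01] turn [0.12 0.03 0.06]
```

View pics/g10.png

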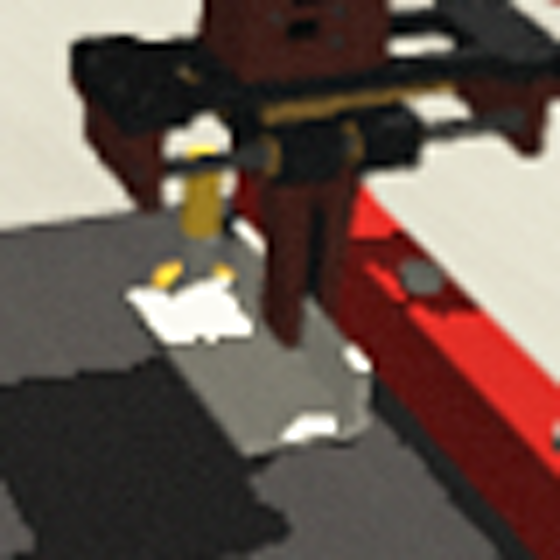

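Emit:
{"api": "carry_out", "payload": {
  "steps": [
    [[0.1, 0, 0, 0, 0, 0], [0.1, 0, 0, 0, 0, 0], [0.1, 0, 0, 0, 0, 0]]
  ]
}}

```text
clock: 15.7
tool_pos: [0.6311, -0.0913, 0.0419]
tcp_rot: [0.001, 0.756, 0.655, 0.0]
force: [-0.9, -6.9, 5.3]
width: 0.0046
```

Y force rose to 7 N as motion stopped at jig y≈23 mm: contact with the pin. I release with a narrow opening (14 mm) so the back finger stays clear of the fence, then lift.

Emit:
{"api": "carry_out", "payload": {
  "steps": [
    [[0, 0, 0, 0, 0, 0], [0, 0, 0, 0, 0, 0], [0, 0, 0, 0, 0, 0], [0, 0, 0, 0, 0, 0], [0, 0, 0, 0, 0, 0]]
  ],
  "gripper": -0.68
}}

```text
clock: 16.2
tool_pos: [0.6301, -0.09, 0.041]
tcp_rot: [-0.0, 0.756, 0.654, -0.0]
force: [0.1, -0.2, 0.9]
width: 0.0143
```

Emit:
{"api": "carry_out", "payload": {
  "steps": [
    [[0, 0, -0.5, 0, 0, 0], [0, 0, -1.5, 0, 0, 0], [0, 0, -3, 0, 0, 0], [0, 0, -4, 0, 0, 0], [0, 0, -4.2, 0, 0, 0], [0, 0, -4.2, 0, 0, 0]]
  ]
}}

```text
clock: 16.8
tool_pos: [0.6307, -0.0903, 0.0842]
tcp_rot: [0.001, 0.756, 0.654, 0.001]
force: [0.9, -0.6, -0.3]
width: 0.014
```

```bash
python3 -c "
from go import *
go([.629,-.0951,.042],-8.3)
print(env.get_obs()['joint_pos'])
s=imaging.capture('side')
crop(s,320,150,100,80,7,'pics/g11.png')"
```

```text
clock 16.8 pos [630.68 -90.29  84.23] F [ 0.87 -0.63 -0.29] w 14.01639083912824
shift cm [-0.5  -0.1   4.22] turn [0.1  0.   0.05]
[-0.16  0.61  1.68 -0.    0.85 -0.02]
```

View pics/g11.png

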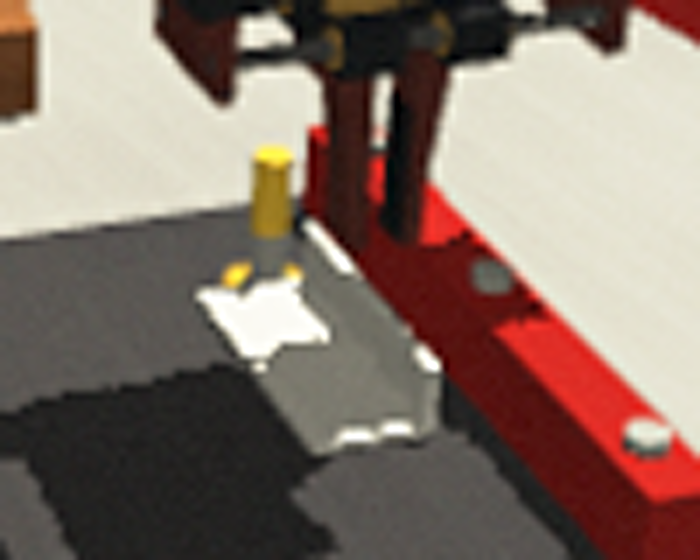

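The offcut lies against the pin, with about 22 mm to the fence. I shut the fingers, shift back over the flat leg and descend.

Emit:
{"api": "carry_out", "payload": {
  "steps": [
    [[0, -0.5, 0, 0, 0, 0], [0, -1.3, 0, 0, 0, 0], [-0.1, -2, 0, 0, 0, 0], [-0.1, -2.4, 0, 0, 0, 0], [-0.1, -2.4, 0.8, 0, 0, 0], [-0.1, -2.4, 2, 0, 0, 0], [-0.1, -2.4, 3.2, 0, 0, 0], [-0.1, -2.4, 4.1, 0, 0, 0], [-0.1, -2.4, 4.4, 0, 0, 0], [-0.1, -2.4, 4.4, 0, 0, 0]]
  ],
  "gripper": -1
}}

```text
clock: 17.85
tool_pos: [0.6058, -0.0877, 0.0382]
tcp_rot: [-0.001, 0.756, 0.654, -0.0]
force: [-0.3, 0.4, -0.3]
width: 0.0007
```

```bash
python3 -c "
from go import *
go([.629,-.0951,.042],-8.3)
s=imaging.capture('side')
crop(s,320,150,100,80,7,'pics/g12.png')"
```

```text
clock 17.85 pos [605.83 -87.66  38.16] F [-0.29  0.39 -0.28] w 0.6714448403876074
shift cm [-0.4   2.4  -0.39] turn [-0.09 -0.    0.05]
```

View pics/g12.png

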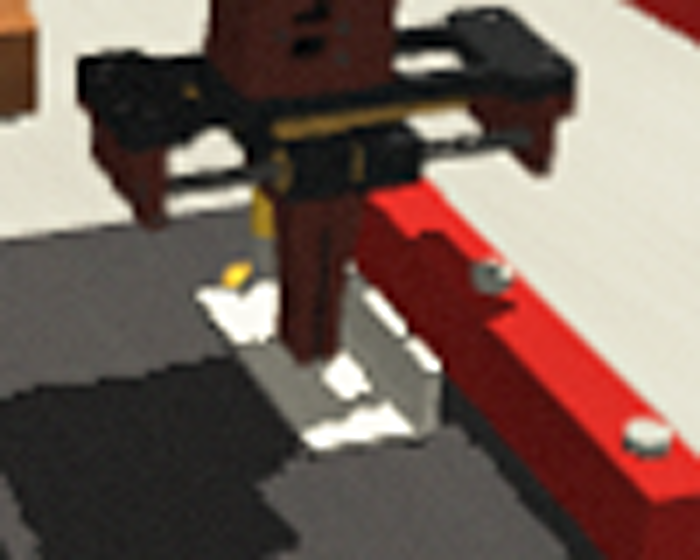

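The fingers stand in the angle's corner region on the flat leg side, tip at crop (310,355). I push toward the fence.

Emit:
{"api": "carry_out", "payload": {
  "steps": [
    [[0, 0.3, 0, 0, 0, 0], [0, 0.6, 0, 0, 0, 0], [0, 0.9, 0, 0, 0, 0], [0, 1.2, 0, 0, 0, 0], [0, 1.5, 0, 0, 0, 0], [0, 1.8, 0, 0, 0, 0], [0, 2, 0, 0, 0, 0], [0, 2, 0, 0, 0, 0]]
  ]
}}

```text
clock: 18.7
tool_pos: [0.6263, -0.0907, 0.0391]
tcp_rot: [0.0, 0.756, 0.654, 0.0]
force: [-1.7, -0.2, -0.6]
width: 0.0004
```

```bash
python3 -c "
from go import *
go([.629,-.0951,.042],-8.3)
s=imaging.capture('side')
crop(s,320,150,100,80,7,'pics/g13.png')"
```

```text
clock 18.7 pos [626.33 -90.69  39.08] F [-1.71 -0.19 -0.58] w 0.4173342191312483
shift cm [-0.4   0.33 -0.29] turn [0.02 0.   0.05]
```

View pics/g13.png

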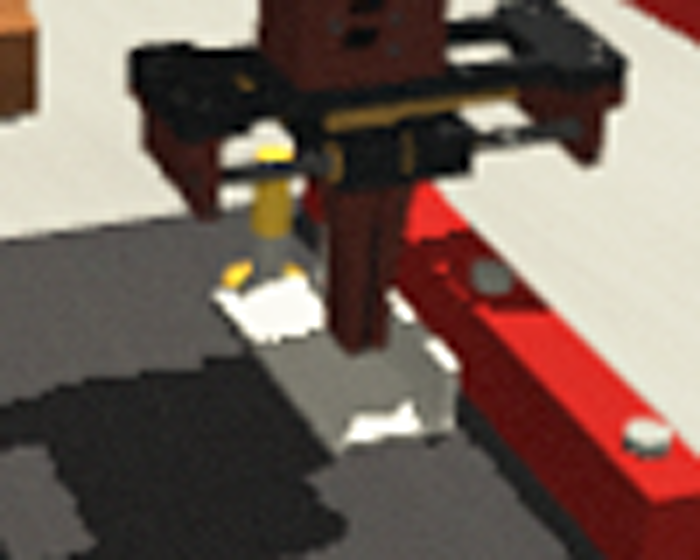

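The offcut is sliding with the finger, and its left end stays at the pin. I continue.

Emit:
{"api": "carry_out", "payload": {
  "steps": [
    [[0, 0.2, 0, 0, 0, 0], [0, 0.4, 0, 0, 0, 0], [0, 0.6, 0, 0, 0, 0], [0, 0.8, 0, 0, 0, 0], [0, 1, 0, 0, 0, 0], [0, 1, 0, 0, 0, 0]]
  ]
}}

```text
clock: 19.35
tool_pos: [0.6365, -0.0921, 0.0392]
tcp_rot: [0.0, 0.756, 0.654, 0.0]
force: [-0.6, -0.3, -0.3]
width: 0.0004
```

Emit:
{"api": "carry_out", "payload": {
  "steps": [
    [[0, 0.1, 0, 0, 0, 0], [0, 0.2, 0, 0, 0, 0], [0, 0.3, 0, 0, 0, 0], [0, 0.3, 0, 0, 0, 0]]
  ]
}}

```text
clock: 19.75
tool_pos: [0.6391, -0.0925, 0.0393]
tcp_rot: [0.0, 0.756, 0.654, 0.0]
force: [-1.2, -0.0, 0.7]
width: 0.0005
```

```bash
python3 -c "
from go import *
go([.629,-.0951,.042],-8.3)
s=imaging.capture('side')
crop(s,320,150,100,80,7,'pics/g14.png')"
```

```text
clock 19.75 pos [639.13 -92.52  39.25] F [-1.17 -0.03  0.7 ] w 0.5276866079751594
shift cm [-0.4  -0.97 -0.27] turn [0.02 0.   0.05]
```

View pics/g14.png

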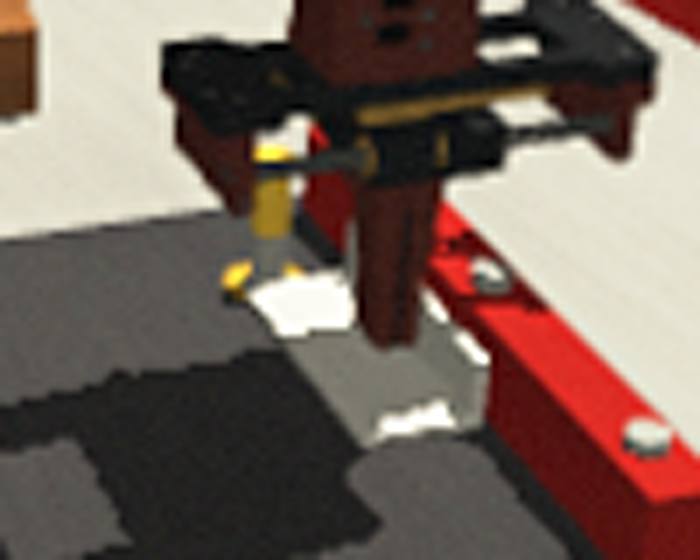

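Emit:
{"api": "carry_out", "payload": {
  "steps": [
    [[0, 0.1, 0, 0, 0, 0], [0, 0.2, 0, 0, 0, 0], [0, 0.2, 0, 0, 0, 0]]
  ]
}}

```text
clock: 20.1
tool_pos: [0.6412, -0.0928, 0.0392]
tcp_rot: [0.0, 0.756, 0.654, 0.0]
force: [-1.9, -0.5, 0.4]
width: 0.0006
```

Emit:
{"api": "carry_out", "payload": {
  "steps": [
    [[0, 0.1, 0, 0, 0, 0], [0, 0.2, 0, 0, 0, 0], [0, 0.2, 0, 0, 0, 0]]
  ]
}}

```text
clock: 20.4
tool_pos: [0.642, -0.0929, 0.0391]
tcp_rot: [-0.001, 0.756, 0.654, -0.001]
force: [-5.4, 1.1, 3.7]
width: 0.0004
```

Force rises to about 5 N and motion stops, so the offcut is at the fence. Checking its squareness and the gap to the pin.

```bash
python3 -c "
from go import *
go([.629,-.0951,.042],-8.3)
s=imaging.capture('side')
crop(s,335,155,80,65,9,'pics/g15.png')"
```

```text
clock 20.4 pos [642.04 -92.92  39.1 ] F [-5.38  1.12  3.71] w 0.40018771661293806
shift cm [-0.4  -1.26 -0.29] turn [-0.12 -0.    0.05]
```

View pics/g15.png

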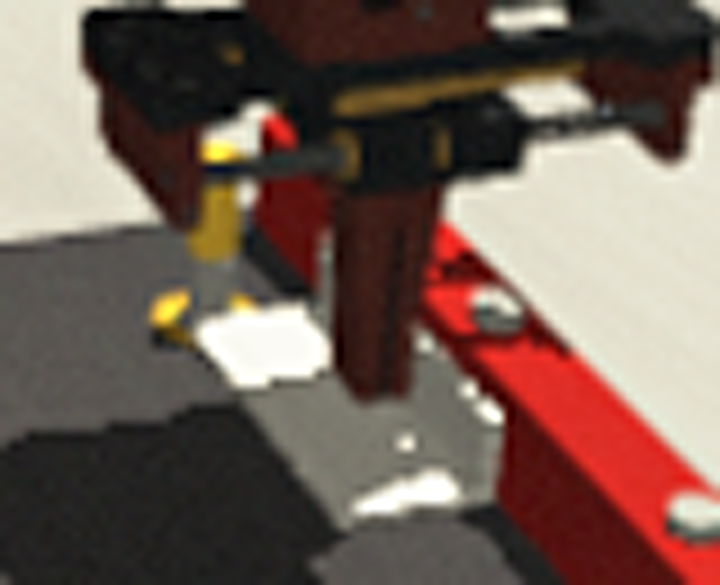

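I lift off and move aside to measure the gap to the pin and the squareness.

Emit:
{"api": "carry_out", "payload": {
  "steps": [
    [[0, -0.5, 0, 0, 0, 0], [0, -1, -0.8, 0, 0, 0], [0, -1, -2.5, 0, 0, 0], [0, -1, -4.5, 0, 0, 0], [-1, -2, -6, 0, 0, 0], [-4, -3, -6, 0, 0, 0], [-8, -3, -6, 0, 0, 0], [-12, -3, -6, 0, 0, 0], [-15, -3, -6, 0, 0, 0], [-16, -3, -6, 0, 0, 0], [-16, -3, -6, 0, 0, 0]]
  ]
}}

```text
clock: 21.55
tool_pos: [0.5906, -0.2485, 0.1005]
tcp_rot: [0.001, 0.757, 0.654, 0.0]
force: [-0.2, -0.1, 0.2]
width: 0.0007
```

```bash
python3 -c "
from go import *
go([.629,-.0951,.042],-8.3)
s=imaging.capture('side');t=imaging.capture('top');np.savez('i3.npz',s=s,t=t)
crop(s,315,155,110,85,7,'pics/g16.png')
crop(t,255,120,110,80,7,'pics/g16t.png')"
```

```text
clock 21.55 pos [ 590.64 -248.46  100.45] F [-0.22 -0.11  0.16] w 0.6748796305141651
shift cm [15.73  1.55  5.84] turn [ 0.12  0.03 -0.08]
```

View pics/g16.png

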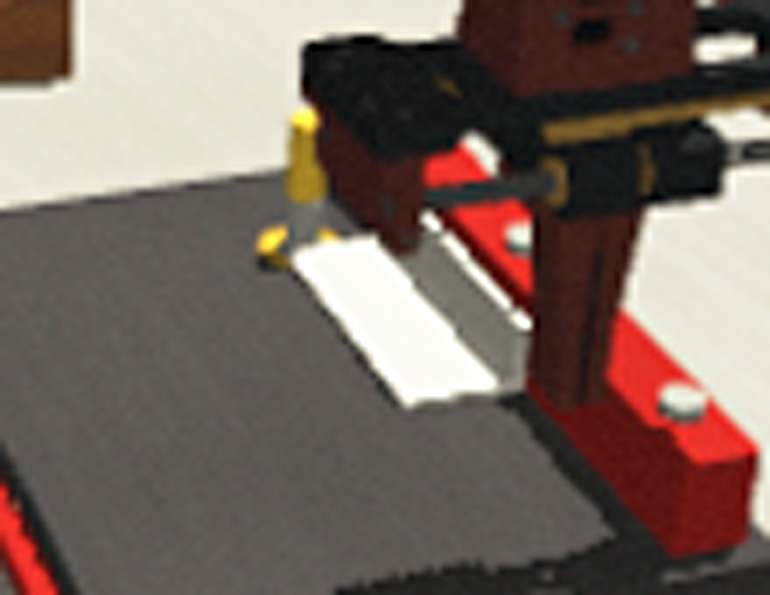

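View pics/g16t.png

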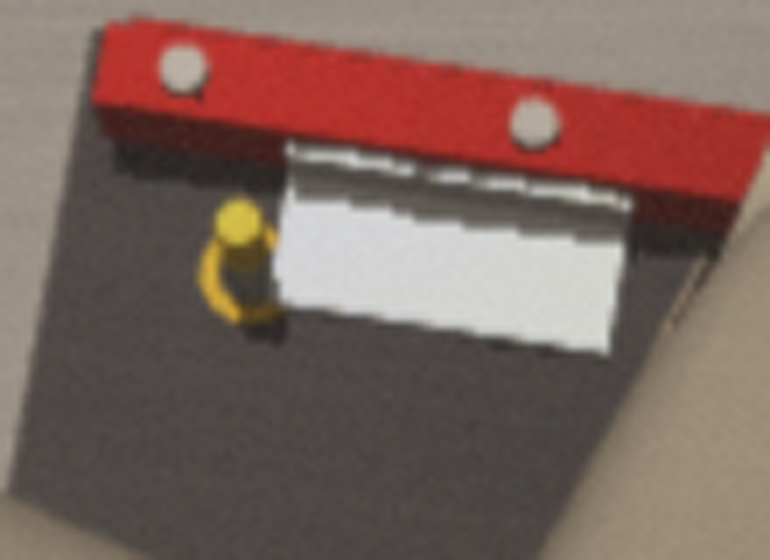

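The offcut's near edge is parallel to the fence (both slopes 0.147 px/px). The pin edge is at crop x≈275 and the leg end at ≈277, a gap of at most about 1 mm. I give the right end a gentle nudge, in line with the pin, to make sure of contact.

Emit:
{"api": "carry_out", "payload": {
  "steps": [
    [[1.5, 0.2, 0, 0, 0, 0], [4.5, 0.4, 0, 0, 0, 0], [7, 0.4, 1, 0, 0, 0], [7.6, 0.4, 2.5, 0, 0, 0], [7.6, 0.4, 4.5, 0, 0, 0], [7.6, 0.4, 6, 0, 0, 0], [7.6, 0.4, 6.6, 0, 0, 0], [7.6, 0.4, 6.6, 0, 0, 0], [7.6, 0.4, 6.6, 0, 0, 0]]
  ]
}}

```text
clock: 22.55
tool_pos: [0.6054, -0.1727, 0.0334]
tcp_rot: [0.0, 0.756, 0.654, 0.0]
force: [0.1, 0.2, 0.6]
width: 0.0005
```

```bash
python3 -c "
from go import *
go([.629,-.0951,.0315],-8.3)
s=imaging.capture('side');
crop(s,315,155,110,85,7,'pics/g17.png')"
```

```text
clock 22.55 pos [ 605.35 -172.74   33.39] F [0.13 0.2  0.61] w 0.5359850219062645
shift cm [8.02 1.22 0.19] turn [0.02 0.   0.03]
```

View pics/g17.png

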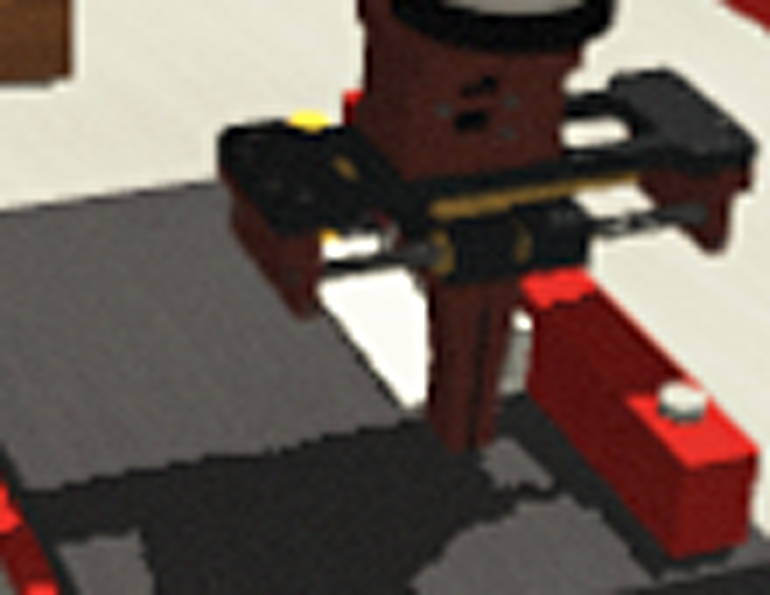

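The finger stands beside the right end, tip at crop (460,445). I lower slightly and push left.

Emit:
{"api": "carry_out", "payload": {
  "steps": [
    [[0.2, 0, 0.15, 0, 0, 0], [0.5, 0, 0.15, 0, 0, 0], [0.8, 0, 0.15, 0, 0, 0], [1, 0, 0.15, 0, 0, 0], [1.1, 0, 0.15, 0, 0, 0], [1.1, 0, 0.15, 0, 0, 0]]
  ]
}}

```text
clock: 23.2
tool_pos: [0.6068, -0.1614, 0.0318]
tcp_rot: [0.0, 0.756, 0.654, 0.0]
force: [0.2, -0.5, 0.1]
width: 0.0006
```

Emit:
{"api": "carry_out", "payload": {
  "steps": [
    [[0.1, 0, 0, 0, 0, 0], [0.2, 0, 0, 0, 0, 0], [0.2, 0, 0, 0, 0, 0]]
  ]
}}

```text
clock: 23.5
tool_pos: [0.6069, -0.1601, 0.0317]
tcp_rot: [0.0, 0.756, 0.654, -0.0]
force: [-0.0, -4.3, -0.1]
width: 0.0003
```

Emit:
{"api": "carry_out", "payload": {
  "steps": [
    [[0.1, 0, 0, 0, 0, 0], [0.1, 0, 0, 0, 0, 0], [0.1, 0, 0, 0, 0, 0]]
  ]
}}

```text
clock: 23.8
tool_pos: [0.607, -0.1597, 0.0317]
tcp_rot: [0.0, 0.756, 0.654, -0.0]
force: [-0.9, -7.7, -0.9]
width: 0.0006
```

It holds solid against the pin at 8 N. I back off, lift, and return over the inside corner.

Emit:
{"api": "carry_out", "payload": {
  "steps": [
    [[-0.5, 0, 0, 0, 0, 0], [-1, 0, -1, 0, 0, 0], [-1, 0, -3, 0, 0, 0], [-1, 0, -5, 0, 0, 0], [0, 0, -5.5, 0, 0, 0], [2, 0.5, -5.5, 0, 0, 0], [4, 1, -5.5, 0, 0, 0], [5.8, 1.2, -5.5, 0, 0, 0], [6.6, 1.2, -5.5, 0, 0, 0], [6.6, 1.2, -5.5, 0, 0, 0], [6.6, 1.2, -5.5, 0, 0, 0]]
  ]
}}

```text
clock: 24.9
tool_pos: [0.6281, -0.095, 0.0865]
tcp_rot: [-0.0, 0.756, 0.655, -0.0]
force: [-0.0, -0.2, -0.0]
width: 0.0006
```

```bash
python3 -c "
from go import *
go([.6309,-.0923,.042],-8.3)
s=imaging.capture('side');t=imaging.capture('top')
crop(s,315,155,110,85,7,'pics/g18.png')"
```

```text
clock 24.9 pos [628.13 -94.99  86.47] F [-0.02 -0.18 -0.04] w 0.5576130714516127
shift cm [0.31 0.24 4.45] turn [-0.03  0.01  0.08]
```

View pics/g18.png

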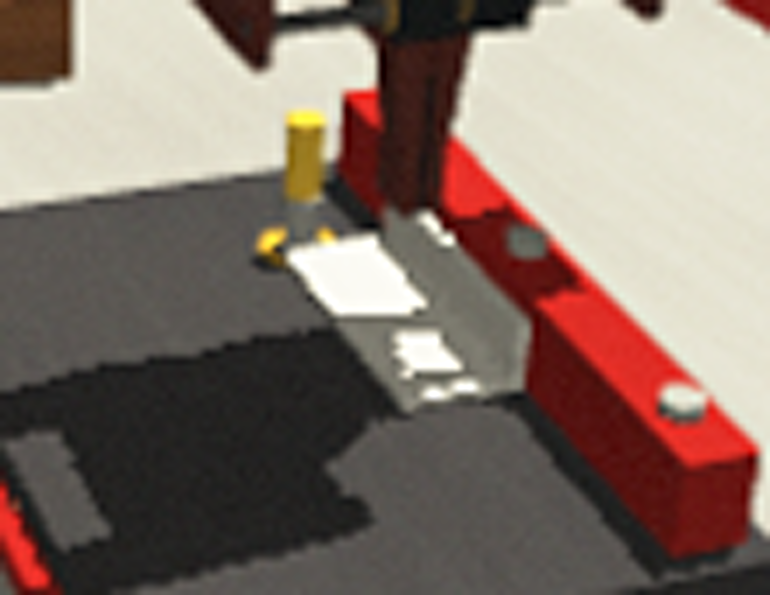

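Emit:
{"api": "carry_out", "payload": {
  "steps": [
    [[0.3, 0, 1, 0, 0, 0], [0.3, 0, 2.5, 0, 0, 0], [0.3, 0, 3.8, 0, 0, 0], [0.3, 0, 4.5, 0, 0, 0], [0.3, 0, 4.5, 0, 0, 0], [0.3, 0, 4.5, 0, 0, 0]]
  ]
}}

```text
clock: 25.6
tool_pos: [0.6288, -0.0921, 0.0413]
tcp_rot: [-0.0, 0.756, 0.654, -0.0]
force: [-0.4, -0.2, 0.4]
width: 0.0004
```

```bash
python3 -c "
from go import *
go([.6420,-.0929,.0352],-8.3)"
```

```text
clock 25.6 pos [628.79 -92.09  41.27] F [-0.35 -0.19  0.37] w 0.4196816345282139
shift cm [0.11 1.32 0.61] turn [-0.04  0.    0.05]
```

Emit:
{"api": "carry_out", "payload": {
  "steps": [
    [[0, 0.3, 0, 0, 0, 0], [0, 0.6, 0.1, 0, 0, 0], [0, 0.9, 0.3, 0, 0, 0], [0, 1.1, 0.45, 0, 0, 0], [0, 1.3, 0.6, 0, 0, 0], [0, 1.35, 0.65, 0, 0, 0], [0, 1.4, 0.7, 0, 0, 0], [0, 1.45, 0.75, 0, 0, 0], [0, 1.5, 0.8, 0, 0, 0], [0, 1.5, 0.8, 0, 0, 0]]
  ]
}}

```text
clock: 26.6
tool_pos: [0.6413, -0.0938, 0.0353]
tcp_rot: [-0.002, 0.756, 0.655, -0.002]
force: [-14.8, 1.8, 23.0]
width: 0.0003
```

Contact on both faces, but it is a bit strong: 15 N towards the fence and 23 N down. I ease back.

Emit:
{"api": "carry_out", "payload": {
  "steps": [
    [[0, -0.03, -0.05, 0, 0, 0], [0, -0.03, -0.1, 0, 0, 0], [0, -0.03, -0.1, 0, 0, 0]]
  ]
}}

```text
clock: 26.9
tool_pos: [0.6413, -0.0938, 0.0354]
tcp_rot: [-0.002, 0.756, 0.654, -0.001]
force: [-10.4, -0.1, 13.9]
width: 0.0005
```

Emit:
{"api": "carry_out", "payload": {
  "steps": [
    [[0, 0.04, -0.01, 0, 0, 0], [0, 0.04, -0.01, 0, 0, 0], [0, 0.04, -0.01, 0, 0, 0]]
  ]
}}

```text
clock: 27.2
tool_pos: [0.6413, -0.0938, 0.0354]
tcp_rot: [-0.002, 0.756, 0.654, -0.002]
force: [-10.7, 1.5, 14.5]
width: 0.0005
```

```bash
python3 -c "
from go import *
go([.6420,-.0929,.0352],-8.3)
s=imaging.capture('side');t=imaging.capture('top')
print(env.get_obs()['force'])
crop(s,315,155,110,85,7,'pics/g19.png')
crop(t,255,120,110,80,7,'pics/g19t.png')"
```

```text
clock 27.2 pos [641.34 -93.84  35.38] F [-10.68   1.48  14.48] w 0.451654093899622
shift cm [0.1  0.05 0.02] turn [-0.3   0.    0.06]
[-10.6    1.81  14.26]
```

View pics/g19.png

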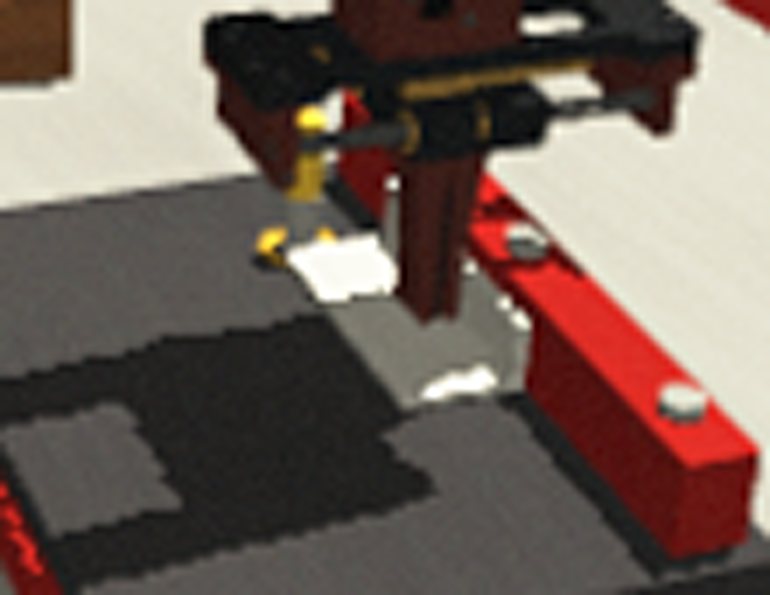

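View pics/g19t.png

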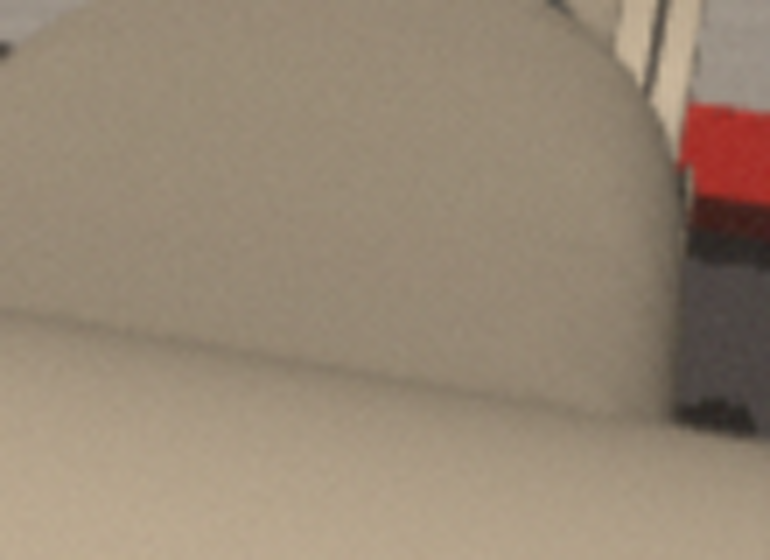

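Nothing has shifted: the pin is upright, the left end is at the pin, and the right end of the upright lies along the fence line. I trim to about 12/12 N.

Emit:
{"api": "carry_out", "payload": {
  "steps": [
    [[0, 0.06, -0.02, 0, 0, 0], [0, 0.06, -0.02, 0, 0, 0], [0, 0.06, -0.02, 0, 0, 0], [0, 0.06, -0.02, 0, 0, 0]]
  ]
}}

```text
clock: 27.7
tool_pos: [0.6414, -0.0938, 0.0354]
tcp_rot: [-0.002, 0.756, 0.654, -0.002]
force: [-11.5, 1.5, 13.7]
width: 0.0007
```

Emit:
{"api": "carry_out", "payload": {
  "steps": [
    [[0, 0.02, -0.02, 0, 0, 0], [0, 0.02, -0.02, 0, 0, 0], [0, 0.02, -0.02, 0, 0, 0]]
  ]
}}

```text
clock: 28.0
tool_pos: [0.6414, -0.0938, 0.0354]
tcp_rot: [-0.003, 0.756, 0.654, -0.002]
force: [-12.0, 1.9, 13.8]
width: 0.0003
```

```bash
python3 -c "
from go import *
s=imaging.capture('side');print(env.get_obs()['force'])
crop(s,340,165,60,50,12,'pics/g20.png')"
```

```text
[-12.26   1.49  12.95]
```

View pics/g20.png

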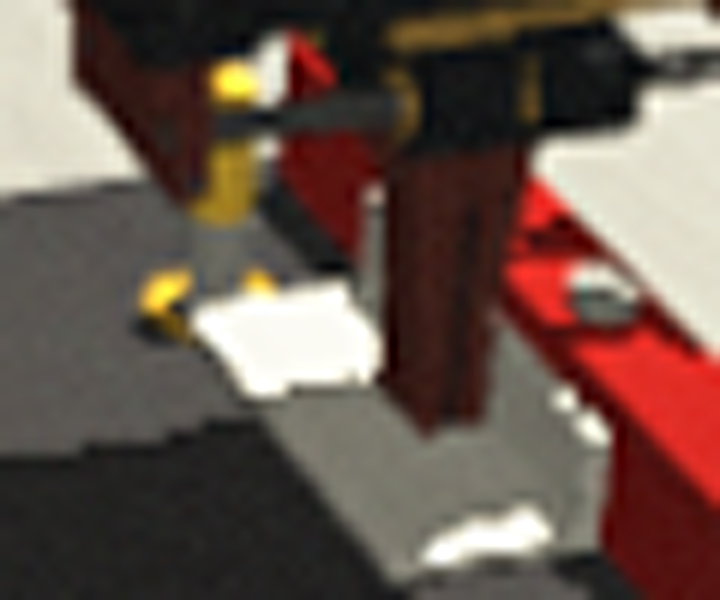

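The picture shows the pin upright, with its base hidden at the leg's left end from about (192,315). The leg lies along the fence and the forces are 12.3 N and 13.0 N. I hand in.

```bash
python3 -c "
from plant import workorder,env
print(env.get_obs()['force']);print(workorder.hand_in())"
```

```text
[-12.25807239   1.49457015  12.95260903]
the job is handed in; nothing more can be done
None
```

The job is done and handed in at 28 s on the robot's clock, with the arm still pressing; the hand-in gives no verdict.

- **Pin:** The yellow-topped pin went into the ringed hole and bottomed with the TCP at 57.6 mm, as predicted. I let go of it there, and afterwards its top was within 0.7 px of the fully-home position.
- **Offcut:** I carried the largest angle beside the pin and set it down. I then pushed it square to the fence and nudged its right end left until it held against the pin with about 8 N.
- **Press:** The last reading was about 12.3 N towards the fence and 13.0 N down. The first press overshot to about 15 N and 23 N, so I eased it back without breaking contact.

**Last checks:** Before the nudge, the top picture showed the offcut parallel to the fence and up to about 1 mm from the pin. At the end the arm hid the top view. The final contact with the pin and fence therefore rests on the forces and the side picture, which showed no gap and no lean in the pin. I did not touch the black-topped pins, the clamp or the tape measure, though I took no final picture of them.

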